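# Unstack the covers and close the culture vessels

### The job

Four flat round metal covers lie in a stack on the culture-lab bench. Take the stack apart and lay each cover gently on the vessel it fits, so that it lies flat and well centred on the rim and closes the mouth: the largest cover on the wide jar, the next on the tall jar, the third on the conical flask and the smallest on the little vial. Leave the vessels standing upright where they are.

Things in the scene. Friction and masses are not known exactly. Their poses are not given: they have to be found in the camera images.
- cover_a_mid (a point): Largest cover of the stack: a plain flat round disc of bare aluminium, 66 mm across, 16 mm thick, no rim or plug below, 77 to 135 g; it lies on the bench at the bottom of the stack at the start and belongs on the wide jar. The point is its centre, half-way through its thickness (8 mm above its underside); z is its axis
- cover_b_mid (a point): Second largest cover of the stack: a plain flat round disc of bare aluminium, 54 mm across, 16 mm thick, no rim or plug below, 51 to 91 g; it lies second from below at the start and belongs on the tall jar. The point is its centre, half-way through its thickness (8 mm above its underside); z is its axis
- cover_c_mid (a point): Third largest cover of the stack: a plain flat round disc of bare aluminium, 42 mm across, 16 mm thick, no rim or plug below, 31 to 55 g; it lies third from below at the start and belongs on the conical flask. The point is its centre, half-way through its thickness (8 mm above its underside); z is its axis
- cover_d_mid (a point): Smallest cover of the stack: a plain flat round disc of bare aluminium, 30 mm across, 16 mm thick, no rim or plug below, 16 to 28 g; it lies on top of the stack at the start and belongs on the small vial. The point is its centre, half-way through its thickness (8 mm above its underside); z is its axis
- jar_wide_mouth (a point): Wide low jar of clear glass, open on top, standing upright and loose, a dark solid medium and green shoots inside; 78 mm high, mouth 55 mm across outside and 48 mm inside with a flat level rim, body up to 82 mm across; 0.16 to 0.42 kg. The point is the centre of the mouth, level with the rim (78 mm above the bench); z up along the axis
- jar_tall_mouth (a point): Tall jar of clear glass, open on top, standing upright and loose, a dark solid medium and green shoots inside; 108 mm high, mouth 42 mm across outside and 35 mm inside with a flat level rim, body up to 68 mm across; 0.16 to 0.42 kg. The point is the centre of the mouth, level with the rim (108 mm above the bench); z up along the axis
- flask_mouth (a point): Conical flask, wide foot narrowing to a straight neck, of clear glass, open on top, standing upright and loose, a dark solid medium and green shoots inside; 92 mm high, mouth 31 mm across outside and 24 mm inside with a flat level rim, body up to 76 mm across; 0.16 to 0.42 kg. The point is the centre of the mouth, level with the rim (92 mm above the bench); z up along the axis
- vial_mouth (a point): Small vial, the smallest of the four vessels, of clear glass, open on top, standing upright and loose, a dark solid medium and green shoots inside; 64 mm high, mouth 20 mm across outside and 13 mm inside with a flat level rim, body up to 46 mm across; 0.16 to 0.42 kg. The point is the centre of the mouth, level with the rim (64 mm above the bench); z up along the axis
There are look-alikes about, which are no part of the job. Leave any yellow look-alike of the part that bears cover_d_mid alone.

How it is judged:
By the outcome, as a careful person would: the job done as asked, in the order asked, and still so for the second after the job is handed in, with the robot touching nothing.
It also fails if it takes over 109 s, if anything falls off the work surface, if the arm or the gripper's body presses on something with over 40 N, if the wrist force passes 120 N, or if a joint passes its speed limit or range.

### The arm

A 6-joint arm with a two-finger parallel gripper is mounted at the origin on the work surface. World frame = base frame: x ahead of the robot, y to its left, z up, the work surface at z = 0. Lengths are in m, angles in rad, forces in N, time in s.
With the tool pointing down it reaches from about 0.35 to 0.975 m from the base axis. Payload 4.9 kg.
Tool frame: the origin (TCP) lies on the centre line of the jaws, within the pads' length; the fingertips stand manip.tcp_to_tips ahead of it and the grasp point (between the pads) is the TCP (manip.tcp_to_tips is the distance from the TCP to the fingertips, in m); y points along the fingers, z is the direction in which the jaws open and shut, and the axes are right-handed (so a half turn about y gives the same grasp; the last joint's range is limited). The gripper opens to 85 mm and grips with 20 to 120 N. Pads are 22 mm wide; open, the fingers measure 114 mm over their backs; the gripper's body (76 mm by 85 mm) begins 54 mm behind the grasp point. The pads swing forward as they close: fully open they stand 13 mm farther back than shut.
Start: joints at [-1.31, 0.053, 1.613, -0, 1.476, -0.119], TCP at [0.232, -0.58, 0.25] pointing down, gripper open.
Joint ranges: [-3.01, 3.01], [-1.01, 2.22], [0.06, 2.58], [-1.02, 4.17], [0.09, 2.62], [-3.14, 3.14]. Speed limits (rad/s): [2.57, 2.57, 3.14, 3.14, 3.14, 3.14].

### API

Orientations are given as a unit quaternion [w, x, y, z].
In Python, from plant import manip gives the robot as it stands.
- The arm moves only by the tool apply_moves, never from a script. Its argument "moves" is a list of rows, each a list of 7 numbers: the gripper's target within -1 to 1 (shut at 1, half-way at 0, fully open at -1), then the shift along the tool's x, y, z in mm, then the turn, a rotation vector about the tool's x, y, z in degrees. A call has 1 to 20 rows; each row shifts and turns the commanded pose from where the row before left it, along the tool's axes as they then stand; what a row does not reach is not made up. A row lasts 1/10 s, in which the tool goes at most 50 mm and 8.59 degrees, less where a joint would pass 70% of its speed; a pose out of reach is approached as far as the arm can. A call with a gripper value outside its range is refused whole. The fingers move at their own pace and stop on an object; the grip force is fixed at half the most. Time passes only in rows, so rows that do not move let the fingers close. It gives the time, the measured TCP pose, the force and the opening at its end, in the units of the state.
- manip.state(): the state, without advancing time (a new reading comes with each control period).
- manip.grab_frame(name): name is "side" or "top" or "wrist"; returns the picture (420x560x3 uint8, blue, green, red); there is no depth.
- manip.calibration(name): a dict with "mtx" (3x3 intrinsics, pixels), "T" (4x4, takes a point from camera to world coordinates); the wrist camera has in their place "T_tool_cam" (4x4, takes a point from camera to tool coordinates, whose origin is the TCP and whose axes are the tool frame's). Camera axes: x right, y down, z forward; pixel columns grow to the right and rows downward; lengths in m; the calibration is good to about 2 mm. A picture is of the moment at which its call begins: read the wrist's pose just before it. calibration takes no time and is no camera call.
- manip.job_done(): hands the job in, once; it reports no verdict.
The state is a dict: "time": time; "joint_pos": joint angles; "joint_vel": joint speeds; "joint_efforts": joint torques, N m; "tool_pos": TCP position; "tool_rot": TCP orientation; "contact_force": force on the tool from outside, world axes, zero at the start; "ft_torque": the same for the moment, N m; "gripper_width": opening from 0.0 (shut) to 1.0 (fully open).
Only numpy, scipy, OpenCV 4.12 (cv2) and the standard library are available. Lean on these libraries where they do the work, as an engineer would, in place of code of your own. Each camera call takes 0.05 s, during which the arm holds its last target. There are 200 camera calls.

## Working session

There is one attempt and no reset: what is moved stays moved. The work goes in short steps, Python scripts to look and compute and a tool call to move; the robot and the scene stay as the last step left them, time stands still between calls to the robot, and variables do not carry over. Pictures are saved under pics/ and viewed, about 12 in all and at most 16, crops included, and the job is handed in when it is done.

Besides the shell and the picture viewer there is one more tool, called after ">>>" by a JSON object that holds its "method" and its "body". apply_moves: Moves the arm, as the interface text tells. Its arguments: {"type":"object","properties":{"moves":{"type":"array","items":{"type":"array","items":{"type":"number"}}}},"required":["moves"]}

```bash
mkdir -p pics; ls
python3 - <<'E'
from plant import manip
import cv2,numpy as np
np.set_printoptions(precision=4,suppress=True)
print(manip.state(),manip.tcp_to_tips)
for n in("side","top","wrist"):
    c=manip.calibration(n);print(n,c)
    cv2.imwrite(f"pics/{n}0.png",manip.grab_frame(n))
E
```

```text
pics
{'time': 0.0, 'joint_pos': array([-1.31  ,  0.0534,  1.6143,  0.    ,  1.476 , -0.119 ]), 'joint_vel': array([ 0.0002, -0.0007, -0.0005, -0.0004,  0.0015,  0.0016]), 'joint_efforts': array([  0.0005, -39.3673, -37.0183,  -0.    ,   0.007 ,  -0.    ]), 'tool_pos': array([ 0.2315, -0.5799,  0.249 ]), 'tool_rot': array([ 0.1334, -0.1335,  0.6951, -0.6937]), 'contact_force': array([-0.5156, -0.2383, -0.0976]), 'ft_torque': array([ 0.0016, -0.0185,  0.0376]), 'gripper_width': 1.0001069777761828} 0.019
side {'mtx': array([[420.2399,   0.    , 279.9073],
       [  0.    , 420.2399, 210.5875],
       [  0.    ,   0.    ,   1.    ]]), 'T': array([[-0.9073, -0.2911,  0.3034,  0.3324],
       [-0.4201,  0.6606, -0.6222,  0.5711],
       [-0.0193, -0.692 , -0.7216,  0.731 ],
       [ 0.    ,  0.    ,  0.    ,  1.    ]])}
top {'mtx': array([[390.507 ,   0.    , 280.1801],
       [  0.    , 390.507 , 206.0759],
       [  0.    ,   0.    ,   1.    ]]), 'T': array([[ 0.0074, -0.9904,  0.1377,  0.4625],
       [-0.9997, -0.0108, -0.0239,  0.0169],
       [ 0.0252, -0.1375, -0.9902,  0.9316],
       [ 0.    ,  0.    ,  0.    ,  1.    ]])}
wrist {'mtx': array([[290.0424,   0.    , 280.1014],
       [  0.    , 290.0424, 210.1461],
       [  0.    ,   0.    ,   1.    ]]), 'T_tool_cam': array([[ 0.0001,  0.9618,  0.2739, -0.07  ],
       [ 0.0011, -0.2738,  0.9618, -0.1237],
       [ 1.    ,  0.0002, -0.0011,  0.0003],
       [ 0.    ,  0.    ,  0.    ,  1.    ]])}
```

View pics/top0.png

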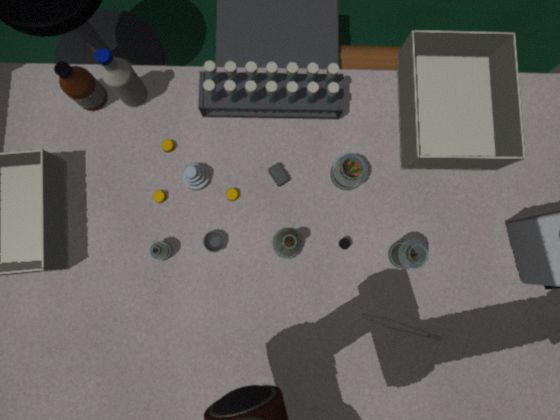

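View pics/side0.png

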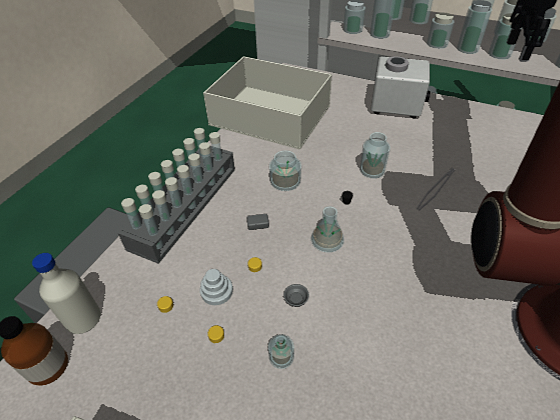

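The top view shows the stack near (196,176), vial (160,250), flask (289,241), wide jar (350,170), tall jar (410,254) and yellow look-alikes at (167,146), (158,196) and (232,194). I'll enlarge that area.

Run:
```python
import cv2,numpy as np
im=cv2.imread("pics/top0.png")
# tiles: stack, vial, flask, wide, tall ; 60x60 x6... 
t=[]
for (u,v) in [(196,176),(160,250),(289,240),(350,170),(410,252)]:
    t.append(cv2.convertScaleAbs(cv2.resize(im[v-22:v+22,u-22:u+22],(264,264),interpolation=cv2.INTER_CUBIC),alpha=1.6))
s=cv2.imread("pics/side0.png");t.append(cv2.convertScaleAbs(cv2.resize(s[260:304,193:237],(264,264),interpolation=cv2.INTER_CUBIC),alpha=1.4))
cv2.imwrite("pics/tiles.png",np.vstack([np.hstack(t[:3]),np.hstack(t[3:])]))
```

```text
(no output)
```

View pics/tiles.png

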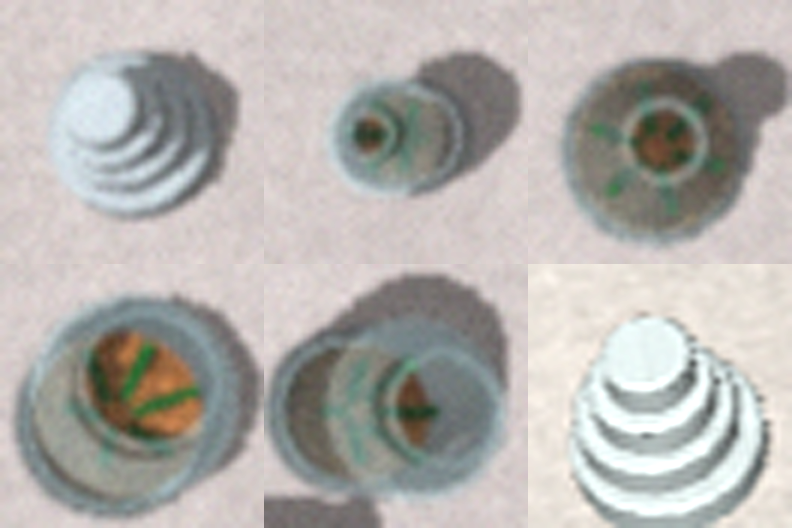

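Tile centres in image pixels: D top ≈ (190.7,171.5), vial mouth (155.7,250), flask mouth (290.3,241.5), wide mouth (352.7,168.5), tall mouth (418.3,254).

```bash
cat > h.py <<'E'
from plant import manip
import cv2,numpy as np
from scipy.spatial.transform import Rotation as R
np.set_printoptions(precision=4,suppress=True)
def Rt(s): return R.from_quat(s["tool_rot"],scalar_first=True).as_matrix()
def cam(n,s=None):
    c=manip.calibration(n)
    if n!="wrist": return c["mtx"],c["T"]
    s=s or manip.state(); T=np.eye(4);T[:3,:3]=Rt(s);T[:3,3]=s["tool_pos"]
    return c["mtx"],T@c["T_tool_cam"]
def p2w(n,u,v,z,s=None):
    K,T=cam(n,s); d=T[:3,:3]@np.linalg.solve(K,[u,v,1.]); return T[:3,3]+d*(z-T[2,3])/d[2]
def w2p(n,p,s=None):
    K,T=cam(n,s); q=K@(T[:3,:3].T@(np.asarray(p)-T[:3,3])); return q[:2]/q[2]
def shift(p,s=None):  # world target -> tool-axis shift mm
    s=s or manip.state(); return 1000*Rt(s).T@(np.asarray(p)-s["tool_pos"])
def snap(n,f):
    s=manip.state(); im=manip.grab_frame(n); cv2.imwrite(f"pics/{f}.png",im); return s,im
E
python3 - <<'E'
from h import *
s=manip.state();print(Rt(s))
for k,u,v,z in [("D",190.7,171.5,.064),("vial",155.7,250,.064),("flask",290.3,241.5,.092),("wide",352.7,168.5,.078),("tall",418.3,254,.108)]:
    p=p2w("top",u,v,z);print(k,p,"r",np.hypot(*p[:2]),"side px",w2p("side",p), shift([p[0],p[1],.25]))
E
```

```text
[[-0.9287 -0.0004  0.3707]
 [-0.3707  0.0016 -0.9287]
 [-0.0002 -1.     -0.0017]]
D [0.6598 0.1987 0.064 ] r 0.689081513647456 side px [213.8136 272.7983] [-686.4096    0.4115 -564.4598]
vial [0.483  0.2682 0.064 ] r 0.5524665244382917 side px [281.9321 338.399 ] [-547.967     0.5962 -694.5179]
flask [ 0.5028 -0.0256  0.092 ] r 0.503446862415458 side px [331.4207 209.8378] [-457.4161    0.1111 -414.3295]
wide [ 0.6683 -0.1661  0.078 ] r 0.6886415657590853 side px [287.0359 156.4712] [-559.0463   -0.1844 -222.4866]
tall [ 0.478  -0.2956  0.108 ] r 0.5620518591509772 side px [379.1459 135.8263] [-334.3168   -0.3173 -172.7551]
```

>>> {"method": "apply_moves", "body": {"moves": [[-1,-38,0,-31,0,0,0],[-1,-38,0,-31,0,0,0],[-1,-38,0,-31,0,0,0],[-1,-38,0,-31,0,0,0],[-1,-38,0,-31,0,0,0],[-1,-38,0,-31,0,0,0],[-1,-38,0,-31,0,0,0],[-1,-38,0,-31,0,0,0],[-1,-38,0,-31,0,0,0],[-1,-38,0,-31,0,0,0],[-1,-38,0,-31,0,0,0],[-1,-38,0,-31,0,0,0],[-1,-38,0,-31,0,0,0],[-1,-38,0,-31,0,0,0],[-1,-38,0,-31,0,0,0],[-1,-38,0,-31,0,0,0],[-1,-38,0,-31,0,0,0],[-1,-38,0,-31,0,0,0],[-1,0,0,0,0,0,0]]}}

```text
time: 2.05
tool_pos: [0.6609, 0.1962, 0.2482]
tool_rot: [0.135, -0.136, 0.695, -0.693]
contact_force: [-1.0, -0.2, -0.3]
gripper_width: 1.001
```

Run:
```python
from h import *
s,im=snap("wrist","w1")
print(w2p("wrist",[.6598,.1987,.064],s))
c=im[60:360,80:480]; cv2.imwrite("pics/w1c.png",cv2.resize(c,(800,600),interpolation=cv2.INTER_CUBIC))
```

```text
[277.9087 194.3655]
```

View pics/w1c.png

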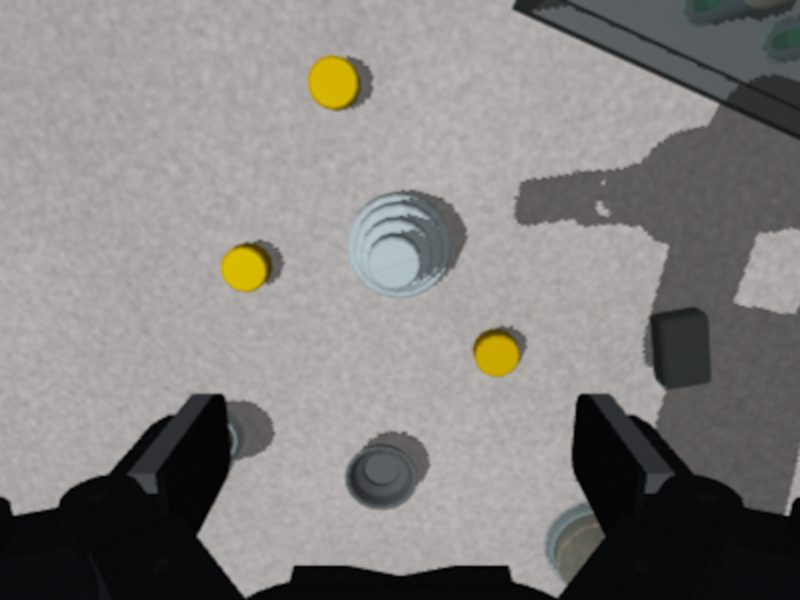

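D's top is at full-frame (277,191), A's outline about (280,182), and the open fingertips are at (194,257) and (367,257). That puts the open tips about 7 mm ahead of the TCP, consistent with 19 mm when shut.

Run:
```python
from h import *
s=manip.state()
D=p2w("wrist",277,191,.064,s);print(D,p2w("wrist",280,182.3,.010,s))
print(shift([D[0],D[1],.070],s))
```

```text
[0.662  0.1983 0.064 ] [0.6627 0.1952 0.01  ]
[ -3.7856 178.504   -3.4038]
```

>>> {"method": "apply_moves", "body": {"moves": [[-1,-3,40,-2,0,0,0],[-1,0,45,0,0,0,0],[-1,0,45,0,0,0,0],[-1,0,30,0,0,0,0],[-1,0,15,0,0,0,0],[-1,0,3,0,0,0,0],[-1,0,0,0,0,0,0]]}}

```text
time: 2.8
tool_pos: [0.6628, 0.1939, 0.0735]
tool_rot: [-0.134, 0.133, -0.694, 0.694]
contact_force: [0.6, 0.3, 0.4]
gripper_width: 1.001
```

Run:
```python
from h import *
for i in range(3):
  s,_=snap("wrist","w2"); print(s["tool_pos"],Rt(s)[:,1],shift([.662,.1983,.07],s))
```

```text
[0.6628 0.1939 0.0735] [ 0.0015  0.0001 -1.    ] [-0.8769  3.5391 -4.3524]
[0.6636 0.1942 0.0747] [ 0.0035  0.0006 -1.    ] [-0.0544  4.7244 -4.3744]
[0.6639 0.1944 0.0753] [ 0.0044  0.0007 -1.    ] [ 0.3244  5.2734 -4.316 ]
```

Run:
```python
from h import *
s=manip.state(); print(s["tool_pos"],s["joint_vel"],s["contact_force"],s["joint_pos"])
s,im=snap("wrist","w3"); print(s["tool_pos"]);s=manip.state(); print(s["tool_pos"],s["joint_vel"],s["contact_force"])
t=manip.grab_frame("side")[200:350,120:320]
cv2.imwrite("pics/w3c.png",np.vstack([cv2.resize(t,(400,300)),cv2.resize(im[60:360,80:480],(400,300))]))
```

```text
[0.6639 0.1945 0.0753] [ 0.0022  0.0036  0.0025 -0.0016 -0.0007 -0.0011] [ 0.5366  0.222  -0.8914] [ 0.1776  0.3549  1.5714 -0.      1.2107  1.3687]
[0.6639 0.1945 0.0753]
[0.6637 0.1946 0.0751] [ 0.0014  0.005   0.0085 -0.0018 -0.0009 -0.0006] [ 0.902  -0.5171  0.646 ]
```

View pics/w3c.png

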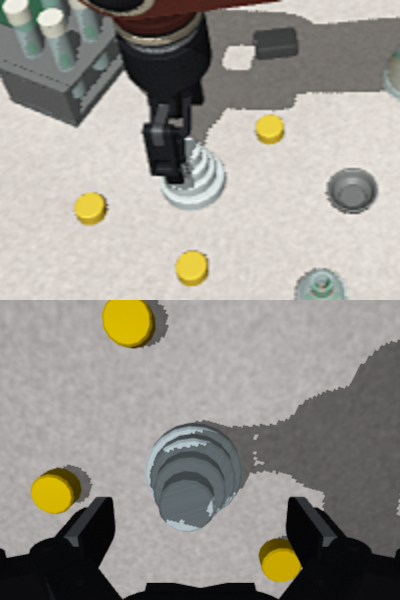

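D is about 13 px left of the jaw centre line, so I need to shift roughly −5 mm along tool z and go 4 to 5 mm lower.

>>> {"method": "apply_moves", "body": {"moves": [[-1,0,2,-5,0,0,0],[-1,0,0,0,0,0,0],[-1,0,0,0,0,0,0],[-1,0,0,0,0,0,0]]}}

```text
time: 3.45
tool_pos: [0.6602, 0.1991, 0.0702]
tool_rot: [-0.133, 0.134, -0.694, 0.694]
contact_force: [-0.4, 0.4, 1.4]
gripper_width: 1.001
```

Run:
```python
from h import *
s,im=snap("wrist","w4"); print(s["tool_pos"],s["joint_vel"])
D=p2w("wrist",267,262,.064,{**s,"tool_pos":np.array([.6639,.1945,.0753])});print(D,shift([D[0],D[1],.07],s))
g=cv2.cvtColor(im,cv2.COLOR_BGR2GRAY)
cv2.imwrite("pics/w4c.png",cv2.resize(im[200:320,180:380],(600,360)))
```

```text
[0.6602 0.1991 0.0702] [-0.0026 -0.0002  0.0004 -0.     -0.0024 -0.0002]
[0.6652 0.2021 0.064 ] [-5.7814  0.21   -0.8858]
```

View pics/w4c.png

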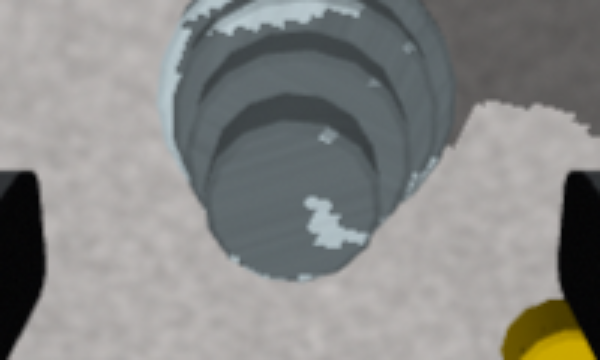

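D's centre is at full-frame (277.7,266.7). It sits about 3.5 mm toward tool −x and is nearly centred between the jaws.

>>> {"method": "apply_moves", "body": {"moves": [[-1,-3,0,-1,0,0,0],[-1,0,0,0,0,0,0],[-1,0,0,0,0,0,0],[1,0,0,0,0,0,0],[1,0,0,0,0,0,0],[1,0,0,0,0,0,0],[1,0,0,0,0,0,0],[1,0,0,0,0,0,0],[1,0,0,0,0,0,0],[1,0,0,0,0,0,0],[1,0,0,0,0,0,0]]}}

```text
time: 4.6
tool_pos: [0.663, 0.2011, 0.0707]
tool_rot: [-0.134, 0.133, -0.694, 0.694]
contact_force: [0.1, 0.3, 2.7]
gripper_width: 0.316
```

>>> {"method": "apply_moves", "body": {"moves": [[1,0,-10,0,0,0,0],[1,0,-30,0,0,0,0],[1,0,-40,0,0,0,0],[1,0,-40,0,0,0,0],[1,0,0,0,0,0,0],[1,0,0,0,0,0,0],[1,0,0,0,0,0,0]]}}

```text
time: 5.3
tool_pos: [0.6617, 0.2008, 0.1886]
tool_rot: [0.132, -0.135, 0.694, -0.694]
contact_force: [0.2, -0.1, -0.2]
gripper_width: 0.317
```

Run:
```python
from h import *
s,im=snap("wrist","w5"); print(s["tool_pos"],s["gripper_width"],s["contact_force"])
V=p2w("top",155.7,250,.064);print(shift([V[0],V[1],.19],s),w2p("wrist",[.6630,.2,.048],s))
cv2.imwrite("pics/w5c.png",cv2.resize(im[120:360,120:440],(800,600)))
```

```text
[0.6617 0.2008 0.1886] 0.31702286003610614 [ 0.2452 -0.1186 -0.2014]
[ 140.9726   -0.9535 -128.7837] [281.5078 203.399 ]
```

View pics/w5c.png

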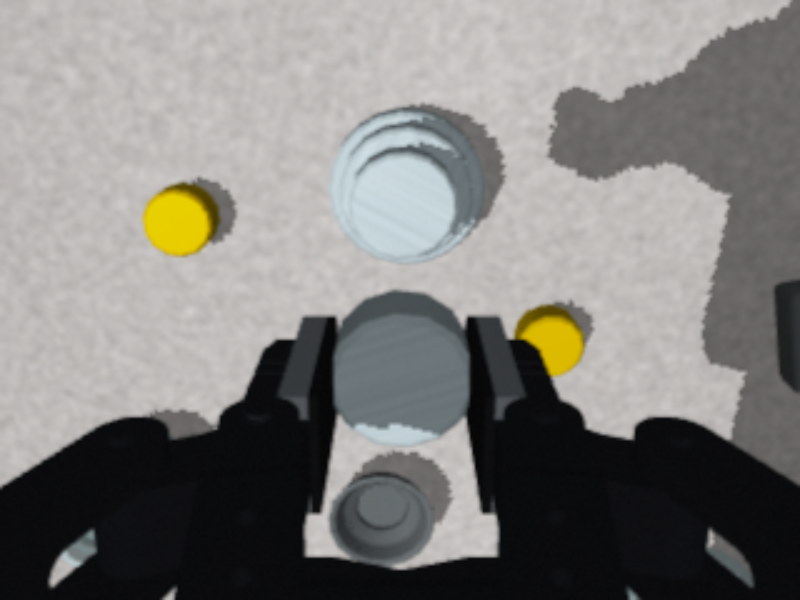

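D is held and centred on the TCP (full-frame (280,273), expected 274), and the next cover C is clean at about (281,202). Next I go to the vial.

>>> {"method": "apply_moves", "body": {"moves": [[1,20,0,-18,0,0,0],[1,34,0,-31,0,0,0],[1,34,0,-31,0,0,0],[1,34,0,-31,0,0,0],[1,19,0,-18,0,0,0],[1,0,0,0,0,0,0],[1,0,0,0,0,0,0],[1,0,0,0,0,0,0]]}}

```text
time: 6.15
tool_pos: [0.4845, 0.2681, 0.1896]
tool_rot: [-0.133, 0.134, -0.694, 0.695]
contact_force: [0.3, 0.3, -0.8]
gripper_width: 0.317
```

Run:
```python
from h import *
s,im=snap("wrist","w6"); print(s["tool_pos"],s["gripper_width"])
V=p2w("top",155.7,250,.064);print(w2p("wrist",V,s))
cv2.imwrite("pics/w6c.png",cv2.resize(im[140:300,200:360],(600,600),interpolation=cv2.INTER_CUBIC))
```

```text
[0.4845 0.2681 0.1896] 0.3165315771898487
[279.3709 210.3296]
```

View pics/w6c.png

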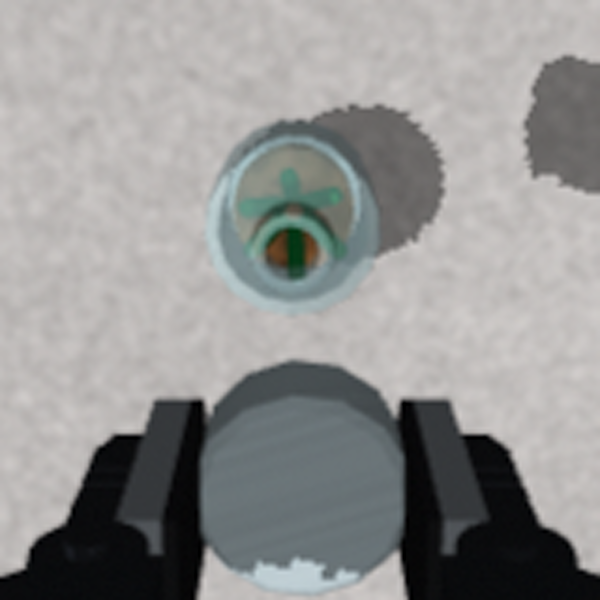

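The vial mouth is at (278.4,206) in the full frame. Held D is centred at about (280.5,272). Correction is x −2, z −2, then a descent to just above the rim.

>>> {"method": "apply_moves", "body": {"moves": [[1,-2,15,-2,0,0,0],[1,0,30,0,0,0,0],[1,0,30,0,0,0,0],[1,0,16,0,0,0,0],[1,0,4,0,0,0,0],[1,0,0,0,0,0,0],[1,0,0,0,0,0,0],[1,0,0,0,0,0,0]]}}

```text
time: 7.0
tool_pos: [0.4862, 0.2717, 0.0971]
tool_rot: [0.135, -0.132, 0.695, -0.694]
contact_force: [0.9, -0.5, 0.5]
gripper_width: 0.319
```

Run:
```python
from h import *
s,im=snap("wrist","w7"); print(s["tool_pos"])
a=np.array([.4845,.2681,.1896]); T=Rt(s); tgt=a+T[:,0]*-.002+T[:,2]*-.002; tgt[2]=.087; print(tgt,shift(tgt,s))
```

```text
[0.4862 0.2717 0.0971]
[0.4856 0.2707 0.087 ] [ 0.9719 10.1282  0.6536]
```

>>> {"method": "apply_moves", "body": {"moves": [[1,1,3,0.6,0,0,0],[1,0,3,0,0,0,0],[1,0,2,0,0,0,0],[1,0,0,0,0,0,0],[1,0,0,0,0,0,0]]}}

```text
time: 7.55
tool_pos: [0.4842, 0.2702, 0.0872]
tool_rot: [-0.133, 0.134, -0.694, 0.694]
contact_force: [0.4, 0.2, -0.7]
gripper_width: 0.314
```

>>> {"method": "apply_moves", "body": {"moves": [[1,-0.8,0.7,0,0,0,0],[1,0,0,0,0,0,0],[1,0,0,0,0,0,0]]}}

```text
time: 7.85
tool_pos: [0.4852, 0.2706, 0.0867]
tool_rot: [0.134, -0.133, 0.694, -0.694]
contact_force: [0.0, 1.0, 0.9]
gripper_width: 0.316
```

Run:
```python
from h import *
P=[]
for i in range(4):
  s,im=snap("wrist","w8"); P.append(s["tool_pos"]);print(s["tool_pos"],s["contact_force"])
a=manip.grab_frame("side")[305:370,240:320]
cv2.imwrite("pics/w8c.png",np.hstack([cv2.resize(im[210:330,200:360],(640,480),interpolation=cv2.INTER_CUBIC)[:,:400],cv2.resize(a,(400,480),interpolation=cv2.INTER_CUBIC)]))
```

```text
[0.4852 0.2706 0.0867] [0.0462 0.989  0.8674]
[0.4852 0.2706 0.0867] [ 0.4937 -0.3879  0.6658]
[0.4852 0.2706 0.0867] [-0.2585  0.0364  0.2073]
[0.4852 0.2706 0.0867] [-0.4168  0.9409  0.6199]
```

View pics/w8c.png

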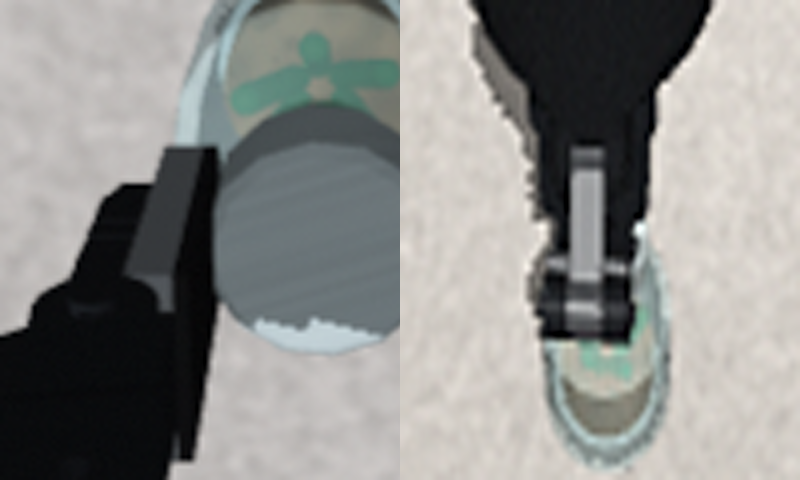

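The pose is on target with no clear contact yet, so I'll ease down in small steps.

>>> {"method": "apply_moves", "body": {"moves": [[1,0,0.5,0,0,0,0],[1,0,0,0,0,0,0],[1,0,0.5,0,0,0,0],[1,0,0,0,0,0,0]]}}

```text
time: 8.5
tool_pos: [0.4855, 0.2707, 0.0867]
tool_rot: [0.134, -0.133, 0.694, -0.694]
contact_force: [-1.5, -1.4, 7.1]
gripper_width: 0.323
```

Contact is about 7 N, so D is seated. Now I open, back off and check.

>>> {"method": "apply_moves", "body": {"moves": [[0.1,0,-0.5,0,0,0,0],[0.1,0,0,0,0,0,0],[0.1,0,0,0,0,0,0],[-0.3,0,0,0,0,0,0],[-1,0,0,0,0,0,0],[-1,0,-10,0,0,0,0],[-1,0,-35,0,0,0,0],[-1,0,-45,0,0,0,0],[-1,0,-13,0,0,0,0],[-1,0,0,0,0,0,0],[-1,0,0,0,0,0,0]]}}

```text
time: 9.6
tool_pos: [0.4847, 0.2704, 0.1886]
tool_rot: [-0.133, 0.134, -0.694, 0.694]
contact_force: [0.1, -0.8, -0.9]
gripper_width: 1.0
```

Run:
```python
from h import *
s,im=snap("wrist","w9"); print(s["tool_pos"],s["gripper_width"])
print(w2p("wrist",[.4855,.2707,.080],s), shift([.6635,.2005,.19],s))
t=manip.grab_frame("top")
cv2.imwrite("pics/w9c.png",np.hstack([cv2.resize(im[140:260,220:340],(400,400),interpolation=cv2.INTER_CUBIC),cv2.resize(t[225:275,130:180],(400,400),interpolation=cv2.INTER_CUBIC)]))
```

```text
[0.4847 0.2704 0.1886] 1.0002835697081973
[280.0546 213.4921] [-140.1505   -1.5302  131.1812]
```

View pics/w9c.png

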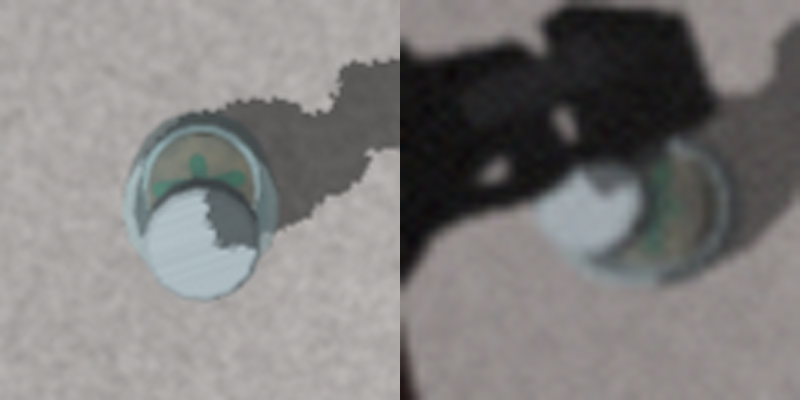

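D lies centred on the vial (observed (280.6,212.6), expected (280,213.5)). Back to the stack for C.

>>> {"method": "apply_moves", "body": {"moves": [[-1,-20,0,19,0,0,0],[-1,-34,0,32,0,0,0],[-1,-34,0,32,0,0,0],[-1,-34,0,32,0,0,0],[-1,-18,15,16,0,0,0],[-1,0,40,0,0,0,0],[-1,0,40,0,0,0,0],[-1,0,25,0,0,0,0],[-1,0,8,0,0,0,0],[-1,0,0,0,0,0,0],[-1,0,0,0,0,0,0],[-1,0,0,0,0,0,0],[-1,0,0,0,0,0,0]]}}

```text
time: 11.0
tool_pos: [0.665, 0.2011, 0.0634]
tool_rot: [-0.135, 0.132, -0.694, 0.694]
contact_force: [0.1, -0.1, -0.8]
gripper_width: 0.999
```

Run:
```python
from h import *
s=manip.state()
C=p2w("wrist",281.2,202,.048,{**s,"tool_pos":np.array([.6617,.2008,.1886])})
print(s["tool_pos"],C,shift([C[0],C[1],.052],s))
```

```text
[0.665  0.2011 0.0634] [0.6651 0.2009 0.048 ] [ 0.0012 11.4363  0.1859]
```

>>> {"method": "apply_moves", "body": {"moves": [[-1,0,7,0,0,0,0],[-1,0,3,0,0,0,0],[-1,0,0,0,0,0,0],[-1,0,0,0,0,0,0]]}}

```text
time: 11.4
tool_pos: [0.6634, 0.2007, 0.0507]
tool_rot: [0.133, -0.134, 0.694, -0.694]
contact_force: [0.4, 0.5, 0.4]
gripper_width: 0.998
```

>>> {"method": "apply_moves", "body": {"moves": [[-1,-1,-1,0,0,0,0],[-1,0,0,0,0,0,0],[1,0,0,0,0,0,0],[1,0,0,0,0,0,0],[1,0,0,0,0,0,0],[1,0,0,0,0,0,0],[1,0,0,0,0,0,0],[1,0,0,0,0,0,0]]}}

```text
time: 12.2
tool_pos: [0.665, 0.2012, 0.0526]
tool_rot: [0.134, -0.133, 0.694, -0.694]
contact_force: [-0.4, -0.0, 3.2]
gripper_width: 0.464
```

>>> {"method": "apply_moves", "body": {"moves": [[1,0,-10,0,0,0,0],[1,0,-35,0,0,0,0],[1,0,-45,0,0,0,0],[1,0,-45,0,0,0,0],[1,0,-35,0,0,0,0],[1,0,-8,0,0,0,0],[1,0,0,0,0,0,0]]}}

```text
time: 12.9
tool_pos: [0.6654, 0.2013, 0.2325]
tool_rot: [-0.135, 0.132, -0.694, 0.694]
contact_force: [-0.2, -1.2, -0.1]
gripper_width: 0.463
```

Run:
```python
from h import *
s=manip.state()
print(s["tool_pos"],s["gripper_width"],shift([.5055,-.0233,.23],s))
```

```text
[0.6654 0.2013 0.2325] 0.46267998169444075 [231.7428   1.7833 149.3253]
```

>>> {"method": "apply_moves", "body": {"moves": [[1,25,0,16,0,0,0],[1,38,0,24,0,0,0],[1,38,0,25,0,0,0],[1,38,0,25,0,0,0],[1,38,0,24,0,0,0],[1,36,0,23,0,0,0],[1,18,0,12,0,0,0],[1,0,0,0,0,0,0],[1,0,0,0,0,0,0],[1,0,0,0,0,0,0],[1,0,0,0,0,0,0]]}}

```text
time: 14.0
tool_pos: [0.5055, -0.0221, 0.2294]
tool_rot: [0.134, -0.134, 0.695, -0.694]
contact_force: [-0.3, 0.9, 0.3]
gripper_width: 0.46
```

Run:
```python
from h import *
s,im=snap("wrist","w10"); print(s["tool_pos"],s["gripper_width"])
print(w2p("wrist",[.5055,-.0233,.092],s))
cv2.imwrite("pics/w10c.png",cv2.resize(im[140:300,200:360],(600,600),interpolation=cv2.INTER_CUBIC))
```

```text
[ 0.5055 -0.0221  0.2294] 0.45991472384102755
[281.4474 205.9701]
```

View pics/w10c.png

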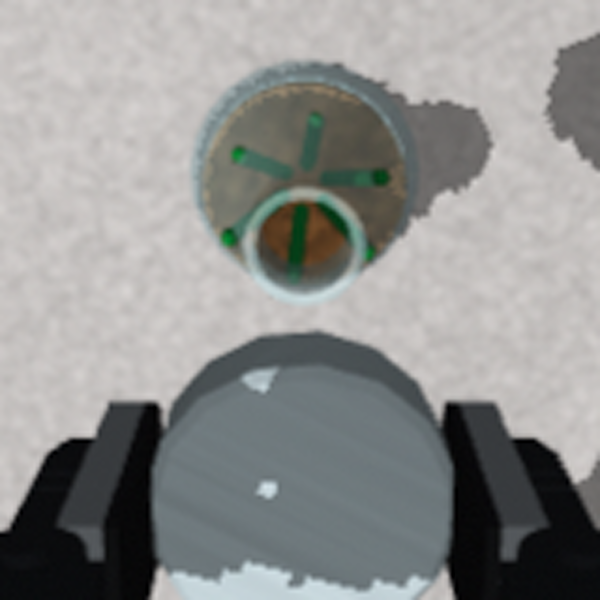

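The flask mouth is at full-frame (281.5,205.5), matching the predicted (281.4,206). C is held centred. Descending.

>>> {"method": "apply_moves", "body": {"moves": [[1,0,15,1,0,0,0],[1,0,35,0,0,0,0],[1,0,35,0,0,0,0],[1,0,18,0,0,0,0],[1,0,5,0,0,0,0],[1,0,0,0,0,0,0],[1,0,0,0,0,0,0],[1,0,0,0,0,0,0],[1,0,0,0,0,0,0]]}}

```text
time: 14.95
tool_pos: [0.5066, -0.024, 0.1236]
tool_rot: [-0.134, 0.133, -0.694, 0.695]
contact_force: [-0.3, -0.3, -0.2]
gripper_width: 0.462
```

Run:
```python
from h import *
s=manip.state()
print(s["tool_pos"],s["contact_force"],shift([.5055,-.0233,.1126],s))
```

```text
[ 0.5066 -0.024   0.1236] [-0.338  -0.3058 -0.1783] [ 0.7842 10.9477 -1.047 ]
```

>>> {"method": "apply_moves", "body": {"moves": [[1,0.3,4,-0.7,0,0,0],[1,0,3,0,0,0,0],[1,0,2,0,0,0,0],[1,0,0,0,0,0,0],[1,0,0,0,0,0,0],[1,0,0,0,0,0,0]]}}

```text
time: 15.55
tool_pos: [0.5051, -0.0232, 0.113]
tool_rot: [0.133, -0.134, 0.694, -0.694]
contact_force: [-0.2, 0.6, -0.7]
gripper_width: 0.461
```

>>> {"method": "apply_moves", "body": {"moves": [[1,0,0.5,0,0,0,0],[1,0,0,0,0,0,0],[1,0,0.4,0,0,0,0],[1,0,0,0,0,0,0],[1,0,0,0,0,0,0]]}}

```text
time: 16.05
tool_pos: [0.5052, -0.0233, 0.1126]
tool_rot: [-0.133, 0.133, -0.694, 0.694]
contact_force: [-1.1, 0.6, 2.9]
gripper_width: 0.46
```

>>> {"method": "apply_moves", "body": {"moves": [[1,0,0.4,0,0,0,0],[1,0,0,0,0,0,0],[1,0,0,0,0,0,0]]}}

```text
time: 16.35
tool_pos: [0.5053, -0.0233, 0.1126]
tool_rot: [-0.134, 0.133, -0.694, 0.694]
contact_force: [-2.8, -0.3, 6.5]
gripper_width: 0.457
```

>>> {"method": "apply_moves", "body": {"moves": [[-0.1,0,-0.5,0,0,0,0],[-0.1,0,0,0,0,0,0],[-0.1,0,0,0,0,0,0],[-0.4,0,0,0,0,0,0],[-1,0,0,0,0,0,0],[-1,0,-10,0,0,0,0],[-1,0,-35,0,0,0,0],[-1,0,-45,0,0,0,0],[-1,0,-26,0,0,0,0],[-1,0,0,0,0,0,0],[-1,0,0,0,0,0,0]]}}

```text
time: 17.45
tool_pos: [0.5055, -0.0233, 0.2294]
tool_rot: [-0.134, 0.133, -0.694, 0.695]
contact_force: [-0.9, 0.2, -1.1]
gripper_width: 1.001
```

Run:
```python
from h import *
s,im=snap("wrist","w11"); print(s["tool_pos"])
print(w2p("wrist",[.5053,-.0233,.108],s),shift([.665,.2012,.228],s))
cv2.imwrite("pics/w11c.png",cv2.resize(im[140:260,220:340],(400,400),interpolation=cv2.INTER_CUBIC))
```

```text
[ 0.5055 -0.0233  0.2294]
[279.8061 210.7232] [-231.4003    1.6763 -149.3934]
```

>>> {"method": "apply_moves", "body": {"moves": [[-1,-25,0,-16,0,0,0],[-1,-38,0,-24,0,0,0],[-1,-38,0,-25,0,0,0],[-1,-38,0,-25,0,0,0],[-1,-38,0,-24,0,0,0],[-1,-36,10,-23,0,0,0],[-1,-18,20,-12,0,0,0],[-1,0,20,0,0,0,0],[-1,0,5,0,0,0,0],[-1,0,0,0,0,0,0],[-1,0,0,0,0,0,0],[-1,0,0,0,0,0,0]]}}

```text
time: 18.7
tool_pos: [0.665, 0.2004, 0.1749]
tool_rot: [-0.134, 0.132, -0.694, 0.694]
contact_force: [-0.2, 0.3, 0.1]
gripper_width: 0.999
```

Run:
```python
from h import *
s,im=snap("wrist","w12"); print(s["tool_pos"])
print(w2p("wrist",[.665,.2012,.032],s))
a=cv2.resize(im[140:260,220:340],(400,400),interpolation=cv2.INTER_CUBIC)
cv2.imwrite("pics/w12c.png",np.hstack([a,cv2.imread("pics/w11c.png")]))
```

```text
[0.665  0.2004 0.1749]
[279.2256 204.0978]
```

View pics/w12c.png

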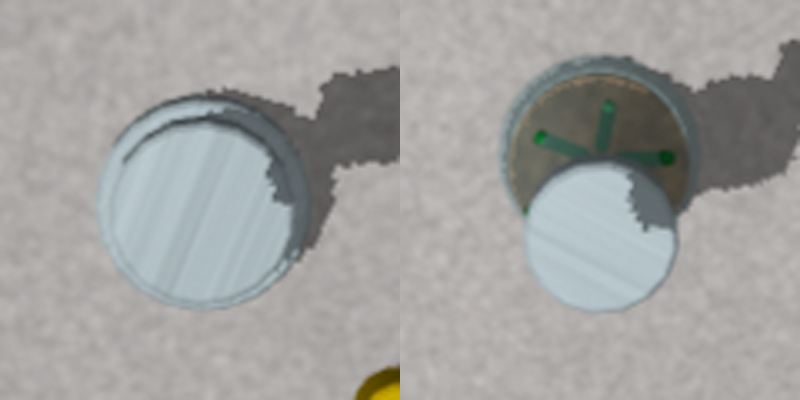

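C lies centred on the flask (observed (280.6,211), expected (279.8,210.7)). B is at full-frame (281.9,203.6), expected (279,204). I'll grasp B with the TCP at z ≈ 0.035.

>>> {"method": "apply_moves", "body": {"moves": [[-1,0,20,1.5,0,0,0],[-1,0,40,0,0,0,0],[-1,0,40,0,0,0,0],[-1,0,25,0,0,0,0],[-1,0,8,0,0,0,0],[-1,0,0,0,0,0,0],[-1,0,0,0,0,0,0],[-1,0,0,0,0,0,0],[-1,0,0,0,0,0,0]]}}

```text
time: 19.65
tool_pos: [0.6664, 0.1996, 0.0427]
tool_rot: [-0.135, 0.132, -0.694, 0.694]
contact_force: [0.9, 0.5, 0.4]
gripper_width: 0.998
```

Run:
```python
from h import *
s=manip.state()
B=p2w("wrist",281.9,203.6,.032,{**s,"tool_pos":np.array([.665,.2004,.1749])})
print(s["tool_pos"],s["contact_force"],B,shift([B[0],B[1],.035],s))
```

```text
[0.6664 0.1996 0.0427] [0.8965 0.4769 0.3731] [0.6666 0.1991 0.032 ] [-0.0087  7.6761  0.5952]
```

>>> {"method": "apply_moves", "body": {"moves": [[-1,0,5,0.5,0,0,0],[-1,0,1,0,0,0,0],[-1,0,0,0,0,0,0],[-1,0,0,0,0,0,0]]}}

```text
time: 20.05
tool_pos: [0.665, 0.1988, 0.034]
tool_rot: [-0.133, 0.134, -0.694, 0.694]
contact_force: [0.6, 0.4, 0.2]
gripper_width: 0.997
```

>>> {"method": "apply_moves", "body": {"moves": [[-1,-1,0,0,0,0,0],[-1,0,0,0,0,0,0],[1,0,0,0,0,0,0],[1,0,0,0,0,0,0],[1,0,0,0,0,0,0],[1,0,0,0,0,0,0],[1,0,0,0,0,0,0],[1,0,0,0,0,0,0]]}}

```text
time: 20.85
tool_pos: [0.6667, 0.1994, 0.0351]
tool_rot: [0.134, -0.133, 0.694, -0.694]
contact_force: [-0.9, 0.4, 4.4]
gripper_width: 0.6
```

>>> {"method": "apply_moves", "body": {"moves": [[1,0,-10,0,0,0,0],[1,0,-35,0,0,0,0],[1,0,-45,0,0,0,0],[1,0,-45,0,0,0,0],[1,0,-45,0,0,0,0],[1,0,-35,0,0,0,0],[1,0,-14,0,0,0,0],[1,0,0,0,0,0,0]]}}

```text
time: 21.65
tool_pos: [0.6669, 0.1994, 0.2659]
tool_rot: [-0.135, 0.132, -0.694, 0.694]
contact_force: [0.9, -0.8, -0.3]
gripper_width: 0.595
```

Run:
```python
from h import *
s=manip.state()
print(s["tool_pos"],s["gripper_width"],shift([.481,-.293,.265],s),s["joint_pos"])
```

```text
[0.6669 0.1994 0.2659] 0.5948167662388457 [355.2322  -0.2047 388.3866] [ 0.1838  0.2061  1.4194 -0.      1.5118  1.3747]
```

>>> {"method": "apply_moves", "body": {"moves": [[1,20,0,22,0,0,0],[1,32,0,35,0,0,0],[1,32,0,35,0,0,0],[1,32,0,35,0,0,0],[1,32,0,35,0,0,0],[1,32,0,35,0,0,0],[1,32,0,35,0,0,0],[1,32,0,35,0,0,0],[1,32,0,35,0,0,0],[1,32,0,35,0,0,0],[1,32,0,35,0,0,0],[1,15,0,16,0,0,0],[1,0,0,0,0,0,0],[1,0,0,0,0,0,0],[1,0,0,0,0,0,0],[1,0,0,0,0,0,0]]}}

```text
time: 23.25
tool_pos: [0.4805, -0.2914, 0.2624]
tool_rot: [0.134, -0.134, 0.695, -0.694]
contact_force: [-0.2, -0.0, -0.0]
gripper_width: 0.603
```

Run:
```python
from h import *
s,im=snap("wrist","w13"); print(s["tool_pos"],s["gripper_width"])
print(w2p("wrist",[.481,-.293,.108],s))
cv2.imwrite("pics/w13c.png",cv2.resize(im[140:300,200:360],(600,600),interpolation=cv2.INTER_CUBIC))
```

```text
[ 0.4805 -0.2914  0.2624] 0.6034974543434438
[282.013  201.2533]
```

View pics/w13c.png

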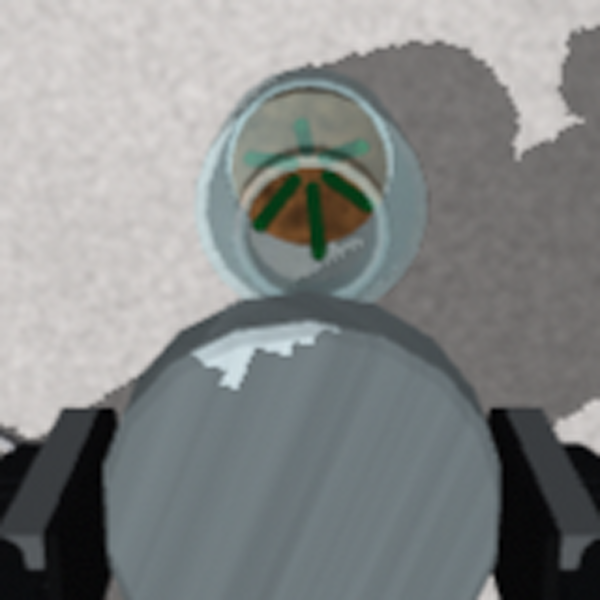

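Run:
```python
from h import *
s=manip.state()
J=p2w("wrist",283.5,200.8,.108,s)-.0006*Rt(s)[:,0]
print(s["tool_pos"],J,shift([J[0],J[1],.1271],s))
```

```text
[ 0.4806 -0.2915  0.2628] [ 0.4826 -0.2942  0.108 ] [ -0.8743 135.7184   3.3431]
```

The tall-jar mouth is at full-frame (283.6,200.8), which gives world (0.4826, −0.2942). B is held centred.

>>> {"method": "apply_moves", "body": {"moves": [[1,-1,15,3,0,0,0],[1,0,35,0,0,0,0],[1,0,40,0,0,0,0],[1,0,27,0,0,0,0],[1,0,8,0,0,0,0],[1,0,0,0,0,0,0],[1,0,0,0,0,0,0],[1,0,0,0,0,0,0],[1,0,0,0,0,0,0]]}}

```text
time: 24.2
tool_pos: [0.4832, -0.2959, 0.1404]
tool_rot: [-0.134, 0.133, -0.693, 0.695]
contact_force: [0.1, 0.5, -1.1]
gripper_width: 0.6
```

Run:
```python
from h import *
s=manip.state()
print(s["tool_pos"],s["contact_force"],shift([.4826,-.2942,.1271],s))
```

```text
[ 0.4832 -0.2959  0.1404] [ 0.0698  0.4519 -1.0761] [ 0.0006 13.2468 -1.8255]
```

>>> {"method": "apply_moves", "body": {"moves": [[1,0,5,-1,0,0,0],[1,0,4,0,0,0,0],[1,0,2,0,0,0,0],[1,0,0,0,0,0,0],[1,0,0,0,0,0,0],[1,0,0,0,0,0,0]]}}

```text
time: 24.8
tool_pos: [0.4818, -0.2942, 0.1271]
tool_rot: [0.133, -0.134, 0.694, -0.694]
contact_force: [0.1, 0.5, -0.5]
gripper_width: 0.6
```

>>> {"method": "apply_moves", "body": {"moves": [[1,-0.5,0.4,0,0,0,0],[1,0,0,0,0,0,0],[1,0,0.4,0,0,0,0],[1,0,0,0,0,0,0],[1,0,0,0,0,0,0]]}}

```text
time: 25.3
tool_pos: [0.4825, -0.2941, 0.1271]
tool_rot: [-0.134, 0.133, -0.694, 0.695]
contact_force: [-2.3, 0.9, 6.0]
gripper_width: 0.601
```

Contact is about 6 N. I release, retreat and take a picture to check later.

>>> {"method": "apply_moves", "body": {"moves": [[-0.4,0,-0.4,0,0,0,0],[-0.4,0,0,0,0,0,0],[-0.4,0,0,0,0,0,0],[-1,0,0,0,0,0,0],[-1,0,0,0,0,0,0],[-1,0,-10,0,0,0,0],[-1,0,-35,0,0,0,0],[-1,0,-45,0,0,0,0],[-1,0,-40,0,0,0,0],[-1,0,0,0,0,0,0],[-1,0,0,0,0,0,0]]}}

```text
time: 26.4
tool_pos: [0.483, -0.2945, 0.2593]
tool_rot: [-0.134, 0.133, -0.693, 0.695]
contact_force: [-1.1, 0.3, 0.2]
gripper_width: 1.002
```

Run:
```python
from h import *
s,im=snap("wrist","w14"); print(s["tool_pos"])
print(w2p("wrist",[.4825,-.2941,.124],s),shift([.666,.199,.265],s))
cv2.imwrite("pics/w14c.png",cv2.resize(im[140:260,220:340],(400,400),interpolation=cv2.INTER_CUBIC))
```

```text
[ 0.483  -0.2945  0.2593]
[278.9836 206.8288] [-352.9279   -6.3565 -390.4565]
```

>>> {"method": "apply_moves", "body": {"moves": [[-1,-20,0,-22,0,0,0],[-1,-32,0,-35,0,0,0],[-1,-32,0,-35,0,0,0],[-1,-32,0,-35,0,0,0],[-1,-32,0,-35,0,0,0],[-1,-32,0,-35,0,0,0],[-1,-32,0,-35,0,0,0],[-1,-32,0,-35,0,0,0],[-1,-32,0,-35,0,0,0],[-1,-32,0,-36,0,0,0],[-1,-32,30,-36,0,0,0],[-1,-13,30,-16,0,0,0],[-1,0,25,0,0,0,0],[-1,0,15,0,0,0,0],[-1,0,0,0,0,0,0],[-1,0,0,0,0,0,0],[-1,0,0,0,0,0,0]]}}

```text
time: 28.15
tool_pos: [0.6647, 0.1932, 0.1625]
tool_rot: [-0.134, 0.132, -0.694, 0.694]
contact_force: [-0.3, -0.2, 1.0]
gripper_width: 1.002
```

Run:
```python
from h import *
s,im=snap("wrist","w15"); print(s["tool_pos"])
print(w2p("wrist",[.666,.199,.016],s))
a=cv2.resize(im[140:260,220:340],(400,400),interpolation=cv2.INTER_CUBIC)
cv2.imwrite("pics/w15c.png",np.hstack([a,cv2.imread("pics/w14c.png")]))
```

```text
[0.6647 0.1932 0.1625]
[274.9456 200.205 ]
```

View pics/w15c.png

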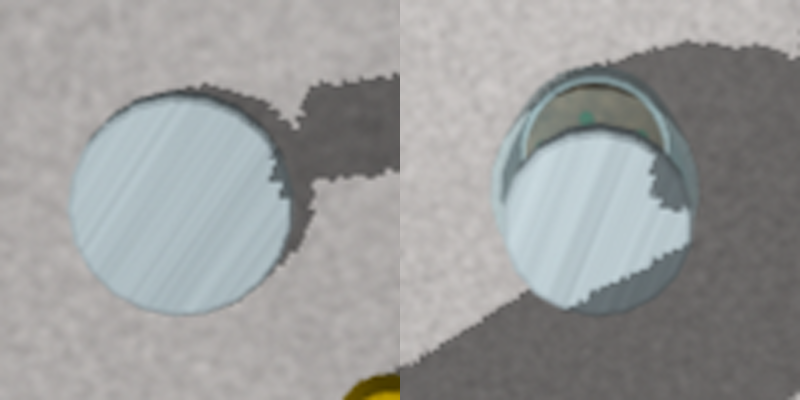

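B is well centred on the tall jar (observed (279.5,206.9), expected (279,206.8)). A is at full-frame (274.2,201.7).

Run:
```python
from h import *
s=manip.state()
A=p2w("wrist",274.2,201.7,.016,s)
print(s["tool_pos"],A,shift([A[0],A[1],.040],s))
```

```text
[0.6648 0.1933 0.1629] [0.6645 0.1992 0.016 ] [ -1.4615 122.8555  -5.6596]
```

>>> {"method": "apply_moves", "body": {"moves": [[-1,-1,20,-5,0,0,0],[-1,0,40,0,0,0,0],[-1,0,40,0,0,0,0],[-1,0,20,0,0,0,0],[-1,0,0,0,0,0,0],[-1,0,0,0,0,0,0],[-1,0,0,0,0,0,0],[-1,0,0,0,0,0,0]]}}

```text
time: 29.0
tool_pos: [0.6646, 0.199, 0.0435]
tool_rot: [-0.135, 0.132, -0.694, 0.694]
contact_force: [0.1, 0.1, 0.5]
gripper_width: 1.002
```

Run:
```python
from h import *
s=manip.state()
print(s["tool_pos"],shift([.6645,.1992,.0165],s))
```

```text
[0.6646 0.199  0.0435] [ 0.149  26.9999 -0.2651]
```

>>> {"method": "apply_moves", "body": {"moves": [[-1,0,12,0,0,0,0],[-1,0,9,0,0,0,0],[-1,0,3,0,0,0,0],[-1,0,0,0,0,0,0],[-1,0,0,0,0,0,0],[-1,0,0,0,0,0,0]]}}

```text
time: 29.6
tool_pos: [0.663, 0.1988, 0.0168]
tool_rot: [-0.134, 0.133, -0.694, 0.694]
contact_force: [-0.2, -1.0, -0.7]
gripper_width: 0.999
```

Run:
```python
from h import *
s=manip.state()
print(s["tool_pos"],shift([.6645,.1992,.0165],s))
```

```text
[0.663  0.1988 0.0168] [-1.5259  0.2714  0.1471]
```

>>> {"method": "apply_moves", "body": {"moves": [[-1,-1.5,0,0,0,0,0],[-1,0,0,0,0,0,0],[-1,0,0,0,0,0,0],[1,0,0,0,0,0,0],[1,0,0,0,0,0,0],[1,0,0,0,0,0,0],[1,0,0,0,0,0,0],[1,0,0,0,0,0,0]]}}

```text
time: 30.4
tool_pos: [0.6647, 0.1994, 0.0172]
tool_rot: [0.134, -0.133, 0.694, -0.694]
contact_force: [-0.8, 0.6, 4.1]
gripper_width: 0.739
```

>>> {"method": "apply_moves", "body": {"moves": [[1,0,-10,0,0,0,0],[1,0,-35,0,0,0,0],[1,0,-45,0,0,0,0],[1,0,-45,0,0,0,0],[1,0,-45,0,0,0,0],[1,0,-35,0,0,0,0],[1,0,-8,0,0,0,0],[1,0,0,0,0,0,0]]}}

```text
time: 31.2
tool_pos: [0.6646, 0.1993, 0.2413]
tool_rot: [-0.134, 0.132, -0.694, 0.694]
contact_force: [-0.2, 0.3, -1.1]
gripper_width: 0.74
```

Run:
```python
from h import *
s=manip.state()
print(s["tool_pos"],s["gripper_width"],shift([.671,-.1637,.24],s))
```

```text
[0.6646 0.1993 0.2413] 0.7400980031868741 [128.6855   1.137  339.5353]
```

>>> {"method": "apply_moves", "body": {"moves": [[1,10,0,26,0,0,0],[1,17,0,45,0,0,0],[1,17,0,45,0,0,0],[1,17,0,45,0,0,0],[1,17,0,45,0,0,0],[1,17,0,45,0,0,0],[1,17,0,45,0,0,0],[1,17,0,43,0,0,0],[1,0,0,0,0,0,0],[1,0,0,0,0,0,0],[1,0,0,0,0,0,0],[1,0,0,0,0,0,0]]}}

```text
time: 32.4
tool_pos: [0.6697, -0.1618, 0.2382]
tool_rot: [0.134, -0.135, 0.695, -0.694]
contact_force: [-0.5, 0.2, -0.7]
gripper_width: 0.741
```

Run:
```python
from h import *
s,im=snap("wrist","w16"); print(s["tool_pos"],s["gripper_width"])
print(w2p("wrist",[.671,-.1637,.078],s))
cv2.imwrite("pics/w16c.png",cv2.resize(im[140:300,200:360],(600,600),interpolation=cv2.INTER_CUBIC))
```

```text
[ 0.6697 -0.1618  0.2382] 0.7413106182535671
[282.6088 199.1018]
```

View pics/w16c.png

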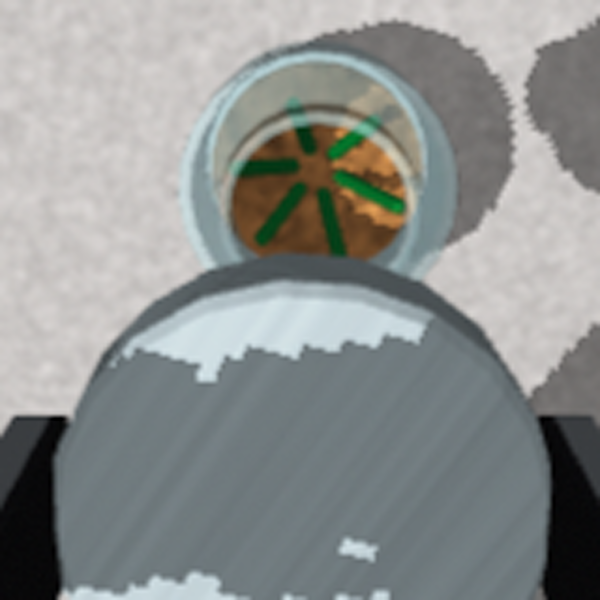

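The wide mouth is at about (285.6,195) with its lower edge hidden behind A. I'll refine that by a numeric rim fit, validated on the tall-jar frame.

```bash
cat > fit.py <<'E'
from h import *
def fit(f,tp,z,ro,ri,c0,vmax):
    s=manip.state(); s={**s,"tool_pos":np.array(tp)}
    im=cv2.cvtColor(cv2.imread(f"pics/{f}.png"),cv2.COLOR_BGR2GRAY).astype(np.float32)
    th=np.linspace(0,2*np.pi,180,endpoint=False)
    K,T=cam("wrist",s)
    def ring(c,r):
        P=np.c_[c[0]+r*np.cos(th),c[1]+r*np.sin(th),np.full(180,z)]
        q=(P-T[:3,3])@T[:3,:3]@K.T; q=q[:,:2]/q[:,2:]
        g=cv2.remap(im,q[:,0].astype(np.float32)[None],q[:,1].astype(np.float32)[None],1)[0]
        return g,q[:,1]<vmax
    best=[]
    for dx in np.arange(-8,8.1,.5):
        for dy in np.arange(-8,8.1,.5):
            c=(c0[0]+dx/1e3,c0[1]+dy/1e3)
            g,m=ring(c,(ro+ri)/2); gi,_=ring(c,ri-.002)
            best.append(((g-gi)[m].mean(),c))
    best.sort(reverse=True); return [(round(float(b),1),np.round(c,4)) for b,c in best[:4]]
E
python3 - <<'E'
from fit import *
print(fit("w13",[.4806,-.2915,.2628],.108,.021,.0175,(.482,-.293),215))
print(fit("w10",[.5055,-.0221,.2294],.092,.0155,.012,(.505,-.023),225))
s=manip.state()
print(fit("w16",[.6697,-.1618,.2382],.078,.0275,.024,(.672,-.164),205))
print(p2w("wrist",285.6,195.1,.078,s),s["tool_pos"])
E
```

```text
[(78.2, array([ 0.4805, -0.2935])), (77.2, array([ 0.4805, -0.294 ])), (76.5, array([ 0.48  , -0.2935])), (76.0, array([ 0.48 , -0.294]))]
[(99.0, array([ 0.506 , -0.0225])), (98.9, array([ 0.506, -0.022])), (97.0, array([ 0.5055, -0.022 ])), (96.9, array([ 0.5055, -0.0225]))]
[(83.8, array([ 0.674, -0.164])), (83.0, array([ 0.674 , -0.1645])), (81.5, array([ 0.6735, -0.164 ])), (81.4, array([ 0.6735, -0.1645]))]
[ 0.6762 -0.1651  0.078 ] [ 0.6699 -0.1618  0.2387]
```

The fit gives (0.674, −0.164) for the wide mouth and agrees with the earlier placings to about 2 mm. I'll use (0.675, −0.164), which allows for A's in-hand offset.

Run:
```python
from h import *
print(shift([.675,-.164,.0952]))
```

```text
[ -4.0202 143.5076   4.0516]
```

>>> {"method": "apply_moves", "body": {"moves": [[1,-4,15,4,0,0,0],[1,0,35,0,0,0,0],[1,0,40,0,0,0,0],[1,0,30,0,0,0,0],[1,0,10,0,0,0,0],[1,0,0,0,0,0,0],[1,0,0,0,0,0,0],[1,0,0,0,0,0,0],[1,0,0,0,0,0,0]]}}

```text
time: 33.35
tool_pos: [0.6766, -0.1661, 0.1121]
tool_rot: [-0.135, 0.132, -0.694, 0.695]
contact_force: [0.7, -0.3, -1.1]
gripper_width: 0.742
```

Run:
```python
from h import *
s=manip.state();print(s["tool_pos"],s["contact_force"],shift([.675,-.164,.0952],s))
```

```text
[ 0.6766 -0.1661  0.1121] [ 0.6969 -0.2784 -1.0851] [ 0.7537 16.8445 -2.5471]
```

>>> {"method": "apply_moves", "body": {"moves": [[1,0,7,-1.5,0,0,0],[1,0,5,0,0,0,0],[1,0,2.5,0,0,0,0],[1,0,0,0,0,0,0],[1,0,0,0,0,0,0],[1,0,0,0,0,0,0]]}}

```text
time: 33.95
tool_pos: [0.6745, -0.1641, 0.0952]
tool_rot: [0.133, -0.134, 0.695, -0.694]
contact_force: [-2.5, 0.9, 3.8]
gripper_width: 0.742
```

Run:
```python
from h import *
s=manip.state();print(s["tool_pos"],s["contact_force"],shift([.675,-.164,.0952],s))
```

```text
[ 0.6745 -0.1641  0.0952] [-2.5056  0.9098  3.8358] [-0.5504 -0.0238  0.0754]
```

Contact is about 4 N and the position is on target. I release, retreat and move clear.

>>> {"method": "apply_moves", "body": {"moves": [[1,0,0.3,0,0,0,0],[1,0,0,0,0,0,0],[-0.6,0,-0.3,0,0,0,0],[-0.7,0,0,0,0,0,0],[-1,0,0,0,0,0,0],[-1,0,0,0,0,0,0],[-1,0,0,0,0,0,0],[-1,0,-10,0,0,0,0],[-1,0,-35,0,0,0,0],[-1,0,-45,0,0,0,0],[-1,0,-45,0,0,0,0],[-1,0,-10,0,0,0,0],[-1,0,0,0,0,0,0],[-1,0,0,0,0,0,0]]}}

```text
time: 35.35
tool_pos: [0.6742, -0.1641, 0.2391]
tool_rot: [0.133, -0.134, 0.695, -0.694]
contact_force: [0.2, 0.6, -0.0]
gripper_width: 1.0
```

Run:
```python
from h import *
s,im=snap("wrist","w17"); print(s["tool_pos"],s["gripper_width"],w2p("wrist",[.6745,-.1641,.094],s))
t=manip.grab_frame("top"); sd=manip.grab_frame("side")
R_=lambda i:cv2.convertScaleAbs(cv2.resize(i,(264,264),interpolation=cv2.INTER_CUBIC),alpha=1.4)
L=[R_(im[140:260,220:340])]+[R_(sd[v-30:v+30,u-30:u+30]) for u,v in[(286,165),(379,150),(330,225),(280,345)]]+[R_(t[145:205,320:380])]
cv2.imwrite("pics/final.png",np.vstack([np.hstack(L[:3]),np.hstack(L[3:])]))
```

```text
[ 0.6742 -0.1641  0.2391] 0.9995813087797052 [280.3343 203.1294]
```

View pics/final.png

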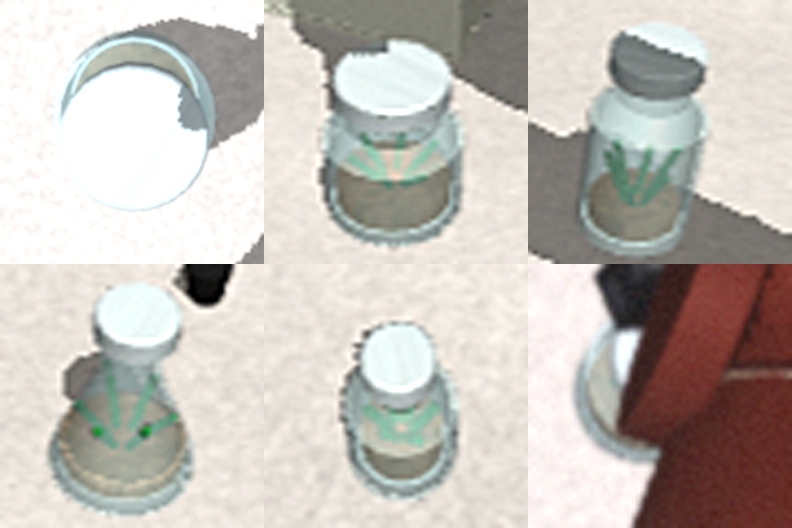

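All four covers lie flat and centred on their upright vessels, and the gripper is clear. I'm handing in.

```bash
python3 -c "
from plant import manip
print(manip.job_done())"
```

```text
the job is handed in; nothing more can be done
None
```

I took the stack apart from the top down and laid each cover on its vessel: smallest on the vial, third on the flask, second on the tall jar, largest on the wide jar. I set each one down with light contact, about 4–7 N. The job took about 35 s of the 109 s allowed. The yellow look-alikes were left alone.

**Last checks:** the final side pictures show all four covers flat and closing the mouths, with the vessels upright and the gripper open about 14 cm above the last cover. Close wrist pictures taken just after placing put the vial, flask and tall-jar covers within about 1 px (1 mm) of where I aimed.

**Less certain:**
- **Tall and wide jars:** two readings of the mouth position differed by about 2 mm on each. On the tall jar I used the visual reading. On the wide jar I used a value between the two, because the held cover hid part of that rim. Both covers overlap the rim by about 6 mm.
- **Top camera:** it read about 3 mm off from the wrist camera, so I used the wrist camera. My last top picture of the wide jar was blocked by the arm, so its cover was checked only in the wrist and side pictures.

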